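Clamp a sample jar for the drive

ROBOT

A 7-joint arm with a two-finger parallel gripper is mounted at the origin on a cart in front of the work surface, level with it; the furniture and walls round the work are solid. World frame = base frame: x ahead of the robot, y to its left, z up, the work surface at z = 0. Lengths are in m, angles in rad, forces in N, time in s.
With the tool pointing down it reaches from about 0.425 to 0.95 m from the base axis. Payload 4.7 kg.
Tool frame: the origin (TCP) lies at the very end of the fingers, on their centre line; the grasp point (between the pads) lies 19 mm behind it; x points along the fingers, z is the direction in which the jaws open and shut, and the axes are right-handed (so a half turn about x gives the same grasp; the last joint's range is limited). The gripper opens to 85 mm and grips with 20 to 120 N. Pads are 22 mm wide; open, the fingers measure 114 mm over their backs; the gripper's body (76 mm by 85 mm) begins 54 mm behind the grasp point. The pads swing forward as they close: fully open they stand 13 mm farther back than shut.
Start: joints at [-1.361, 0.469, -0.049, 1.532, 0.024, 1.141, -0.082], TCP at [0.16, 0.656, 0.231] pointing down, gripper open.
Joint ranges: [-2.59, 2.59], [-0.33, 1.99], [-1.39, 1.29], [0.1, 2.45], [-1.04, 4.18], [0.21, 1.99], [-2.66, 2.66]. Speed limits (rad/s): [2.57, 2.57, 3.14, 3.14, 3.14, 3.14, 3.14].

INTERFACE

Orientations are given as a rotation vector (axis times angle).
In Python, from rig import arm gives the robot as it stands. The module is installed in compiled form; this text tells all that it offers.
- The arm moves only by the tool servo_tool, never from a script. Its argument "plan" is text: rows parted by semicolons, each of 6 numbers parted by spaces: the shift along the tool's x, y, z in m, then the turn, a rotation vector about the tool's x, y, z in degrees. In form: dx dy dz ax ay az; .... A call has exactly 10 rows; each row is the pose to reach, as a shift and turn from the pose commanded when the call began, along the tool's axes at that moment; what a row does not reach only later rows make up. A row lasts 1/10 s, in which the tool goes at most 50 mm and 8.59 degrees, less where a joint would pass 70% of its speed; a pose out of reach is approached as far as the arm can. A call with a gripper value outside its range is refused whole. "jaw" is the finger opening in m, from 0 to 0.0854, set as the call begins (left out, the last holds). The fingers move at their own pace and stop on an object; the grip force is fixed at half the most. Time passes only in rows, so rows that repeat a pose let the fingers close, or fill a call up. It gives the time, the measured TCP pose, the force and the opening at its end, in the units of the state.
- arm.get_state(): the state, without advancing time (a new reading comes with each control period).
- arm.camera(name): name is "side" or "top" or "wrist"; returns the picture (420x560x3 uint8, red, green, blue); there is no depth.
- arm.camera_model(name): a dict with "vertical_fov" (degrees; the focal length in pixels is half the picture's height over the tangent of half this angle, whatever the lens; pixels are square), "cx", "cy" (the principal point, pixels), "R" (3x3) and "t" (3): a world point X has camera coordinates R X + t. Camera axes: x right, y down, z forward; pixel columns grow to the right and rows downward; lengths in m; the calibration is good to about 2 mm. The wrist camera is an equidistant fisheye: a pixel r from the principal point sees the ray r / f radians off the axis. A picture is of the moment at which its call begins: read the wrist's pose just before it. camera_model takes no time and is no camera call; for the wrist camera it gives the pose at the moment of the call.
- arm.close_job(): hands the job in, once; it reports no verdict.
The state is a dict: "clock": time; "joint_positions": joint angles; "joint_velocities": joint speeds; "tau": joint torques, N m; "ee_pos": TCP position; "tcp_rot": TCP orientation; "contact_force": force on the tool from outside, world axes, zero at the start; "moment": the same for the moment, N m; "finger_gap": finger opening in m.
Only numpy, scipy, OpenCV 4.12 (cv2) and the standard library are available. Lean on these libraries where they do the work, as an engineer would, in place of code of your own. Each camera call takes 0.05 s, during which the arm holds its last target.

TASK

Secure the sample jar for the drive: stand it upright in the bench clamp between the spring foot and the V-shaped back stop, let go of it, then turn the clamp's knob clockwise until the jar is pinched between foot and stop, and from that first firm touch add one quarter turn and no more. Overtightening cracks the glass, so feel for the touch; leave the other vessels where they are.

Things in the scene. Friction and masses are not known exactly. Their poses are not given: they have to be found in the camera images.
- jar: The sample jar to clamp: a clear glass round jar with a plain white cap, overall 48 mm in diameter and 62 mm high (glass body up to 51 mm, 48 mm wide; cap 44 mm), about 0.12 kg. Origin at the centre of its underside, z up.
- jar_centre (a point): The point on the jar's axis half-way up, 31 mm above its underside; grasp it here across the 48 mm body from above.
- clamp: The bench clamp, fixed: aluminium base plate 260 x 90 x 10 mm, at one end a grey gear housing (62 x 62 mm, top 56 mm above the table) with the knob, at the other a V-shaped back stop. Origin on the table under the plate, z up, x along the plate in the closing direction (knob towards back stop). On this x axis lie the knob (x -65 mm), foot (+27), seat (+56) and back stop (about +90).
- foot_zero (a point): Fixed point where the middle of the sprung foot's rubber face stands when the knob reads 0 (33 mm above the table, x +27 mm in the clamp's frame). The foot is a plate 32 mm wide, from 16 to 50 mm above the table, on a spring plunger; the knob drives it along the clamp's +x by 7 mm per rad, and it pushes the loose jar ahead into the back stop.
- stop_track (a point): Fixed point 12 mm above the table at x +67 mm: mean place of a seated jar's axis. The back stop (120 degree V with rubber faces, 44 mm wide, 48 mm high) is bolted where the last user left it on its track, so that a jar seated in it has its axis anywhere from 7 mm before to 7 mm past this point: the knob angle of the touch varies by 2 rad and no reading tells it.
- seat (a point): Where to stand the jar: this point, 12 mm above the table, is on the steel sole (2 mm thick, 60 mm wide) of the back stop, which lies on the plate, at x +56 mm; jar axis here, it is then 3 to 7 mm ahead of the retracted foot and 4 to 18 mm short of the V. Hold the jar with the fingers on both sides across the clamp's x axis, clear of foot and stop.
- knob_grip (a point): Middle of the knob's grip on its upright axis, 88 mm above the table. Round fluted black knob, to be gripped at any yaw as a 37 mm cylinder, 28 mm high (74 to 102 mm above the table), white index mark on top; under it 15 mm of free space round a thin shaft, then the housing.
- knob (a joint): Knob angle, rad; grows clockwise seen from above (closing). Starts at -0.25 to 0.25, goes to 8. Friction of 0.19 N m (either way, also at rest) holds it where left; the loose jar adds under 0.01. At the touch (jar pinched by foot and stop) the resistance to closing steps up 0.1 N m (sprung foot, 14 N), then grows 0.027 N m (3.8 N) per rad. The spring bottoms hard 2.07 rad after touch.
- bottle: Bystander: a larger reagent bottle, 43 mm in diameter, 86 mm high, behind the clamp to the left. Origin at the centre of its underside.
- vial_1: Bystander: a small capped vial, 25 mm in diameter, 48 mm high, behind the clamp. Origin at the centre of its underside.
- vial_3: Bystander: a small capped vial, 25 mm in diameter, 48 mm high, behind the clamp. Origin at the centre of its underside.
There are look-alikes about, which are no part of the job. What is shaped like the jar but brown or red is not meant.

How it is judged:
On the way, in this order (a step that is already met when the one before it is completed fails the run):
1. the jar stands upright on the stop's sole between foot and V, let go (horizontal distance between jar and seat below 0.02 m and z of jar in the frame of clamp between 0.008 and 0.015 m and angle between jar's own z axis and vertical below 0.1 rad and contact force between the fingers and jar below 0.1 N), for 0.2 s.
2. the foot pinches the jar against the stop, the fingers off the jar (contact force between clamp and jar above 7 N and contact force between the fingers and jar below 0.1 N), for 0.1 s.
At the end, for the whole second after the job is handed in: The jar stands upright (within 0.1 rad) on the stop's steel sole within 25 mm of the seat point and at rest, pinched with 18.4 to 21.6 N, which is a quarter turn (within about 25 degrees) after the touch (contact force between clamp and jar between 18.4 and 21.6 N and horizontal distance between jar and seat below 0.025 m and z of jar in the frame of clamp below 0.016 m and angle between jar's own z axis and vertical below 0.1 rad and linear speed of jar below 0.02 m/s and velocity of joint knob below 0.05 rad/s).
It fails at once if the clamp is overtightened: more than 26 N on the jar (contact force between clamp and jar above 26 N and contact force between the fingers and jar below 0.1 N).
It fails at once if the jar is tipped by more than 0.5 rad (angle between jar's own z axis and vertical above 0.5 rad).
It fails at once if a bystander is moved by more than 20 mm (distance of any of bottle, vial_1, vial_3 from where it was at the start of the episode above 0.02 m).
It also fails if it takes over 69 s, if anything falls off the work surface, if the arm or the gripper's body presses on something with over 40 N, if the wrist force passes 120 N, or if a joint passes its speed limit or range.

## Working session

There is one attempt and no reset: what is moved stays moved. The work goes in short steps, Python scripts to look and compute and a tool call to move; the robot and the scene stay as the last step left them, time stands still between calls to the robot, and variables do not carry over. Pictures are saved under pics/ and viewed, and the job is handed in when it is done.

Besides the shell and the picture viewer there is one more tool, called after "Emit:" as name(argument=value, ...), one argument or row to a line, values as JSON. servo_tool: Moves the arm, as the interface text tells. Its arguments: {"type":"object","properties":{"plan":{"type":"string"},"jaw":{"type":"number"}},"required":["plan"]}

```bash
mkdir -p pics; ls; cat > h.py <<'E'
import numpy as np, cv2
from rig import arm
from scipy.spatial.transform import Rotation as Rn
def snap(n,f):
    im=arm.camera(n); cv2.imwrite('pics/'+f,im[:,:,::-1]); return im
def f(m): return 210/np.tan(np.radians(m['vertical_fov'])/2)
def ray(m,u,v,wrist=False):
    d=np.array([(u-m['cx']),(v-m['cy'])])/f(m)
    if wrist:
        th=np.hypot(*d); d3=np.array([*(d/max(th,1e-9)*np.sin(th)),np.cos(th)])
    else: d3=np.array([*d,1.])
    R=np.array(m['R']);t=np.array(m['t'])
    return -R.T@t, R.T@d3
def atz(m,u,v,z,wrist=False):
    c,d=ray(m,u,v,wrist); return c+d*(z-c[2])/d[2]
def proj(m,X,wrist=False):
    p=np.array(m['R'])@np.array(X)+np.array(m['t'])
    if wrist:
        r=np.hypot(p[0],p[1]);th=np.arctan2(r,p[2]);return np.array([m['cx'],m['cy']])+f(m)*th*p[:2]/max(r,1e-9)
    return np.array([m['cx'],m['cy']])+f(m)*p[:2]/p[2]
E
python3 - <<'E'
from h import *
s=arm.get_state();print(s)
for n in['side','top','wrist']:
    m=arm.camera_model(n);print(n,m); snap(n,n+'0.png')
E
```

```text
pics
{'clock': 0.0, 'joint_positions': array([-1.36089386,  0.46946005, -0.04857689,  1.53372393,  0.02413406,
        1.14099716, -0.08228734]), 'joint_velocities': array([ 7.80346872e-04, -1.09720641e-03,  1.09140448e-03, -1.89568084e-04,
       -9.12643673e-06,  6.57960496e-04,  1.81438660e-04]), 'tau': array([-1.32070680e-03, -5.10308182e+01, -4.66146308e-02, -2.37708163e+01,
        1.08603053e-02,  7.36609334e-03, -1.00272729e-05]), 'ee_pos': array([0.15953261, 0.65526063, 0.23023613]), 'tcp_rot': array([-1.03286643,  1.31427053,  1.03065512]), 'contact_force': array([0.22276003, 0.15309323, 0.00342888]), 'moment': array([ 0.00557421,  0.01666178, -0.01630986]), 'finger_gap': 0.08527979423610871}
side {'vertical_fov': 48.034500386621076, 'cx': 270.6169515239317, 'cy': 210.3926677921538, 'R': array([[-0.99957284,  0.02287898,  0.018185  ],
       [-0.00715708,  0.41165293, -0.91131259],
       [-0.02833581, -0.91105347, -0.41131334]]), 't': array([0.58614088, 0.01309658, 1.10307988])}
top {'vertical_fov': 56.07712016406003, 'cx': 277.6350217208509, 'cy': 205.97036996827907, 'R': array([[-0.01549878, -0.99971759,  0.01801468],
       [-0.98660634,  0.01236459, -0.16265005],
       [ 0.16238137, -0.02029427, -0.98651935]]), 't': array([0.12145612, 0.59634363, 0.97634991])}
wrist {'vertical_fov': 65.70646984690485, 'cx': 275.3250586856225, 'cy': 210.6532611025992, 'R': array([[ 0.23638263,  0.97165734, -0.00229418],
       [ 0.93649451, -0.22719757,  0.26713161],
       [ 0.25903915, -0.06529376, -0.96365733]]), 't': array([-0.67328541, -0.03474041,  0.38055373])}
```

View pics/side0.png

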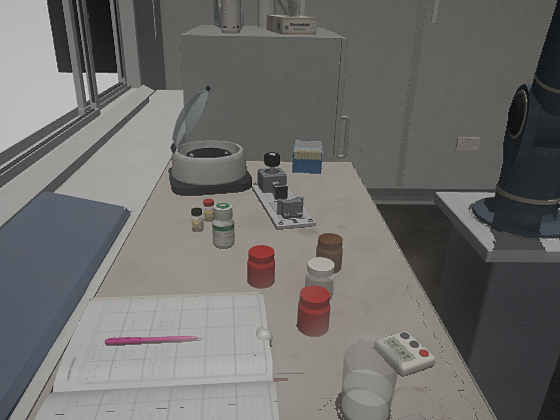

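View pics/top0.png

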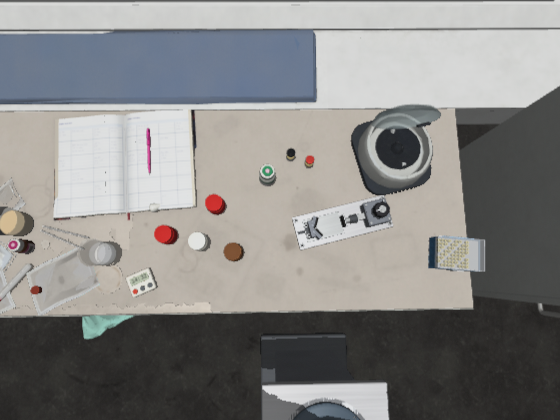

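View pics/wrist0.png

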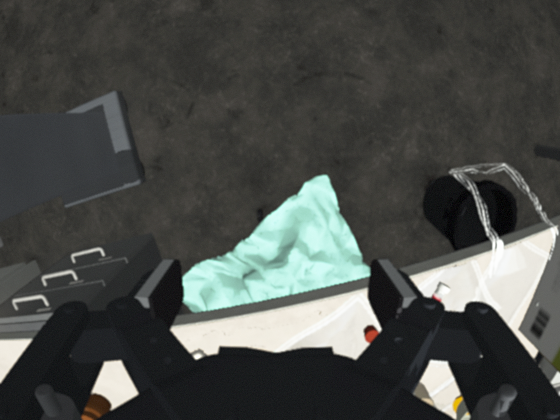

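```bash
python3 - <<'E'
import cv2
s=cv2.imread('pics/side0.png');t=cv2.imread('pics/top0.png')
cv2.imwrite('pics/c1.png',cv2.resize(s[225:345,230:390],None,fx=5,fy=5,interpolation=cv2.INTER_CUBIC))
cv2.imwrite('pics/c2.png',cv2.resize(t[185:265,280:400],None,fx=6.5,fy=6.5,interpolation=cv2.INTER_CUBIC))
cv2.imwrite('pics/c3.png',cv2.resize(t[215:265,170:250],None,fx=10,fy=10,interpolation=cv2.INTER_CUBIC))
cv2.imwrite('pics/c4.png',cv2.resize(s[140:235,240:330],None,fx=6,fy=6,interpolation=cv2.INTER_CUBIC))
E
```

```text
(no output)
```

View pics/c1.png

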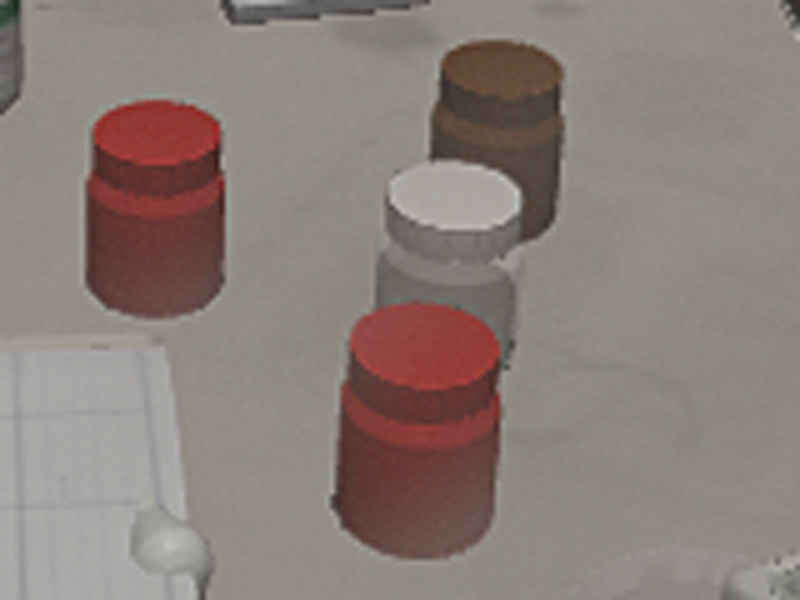

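View pics/c2.png

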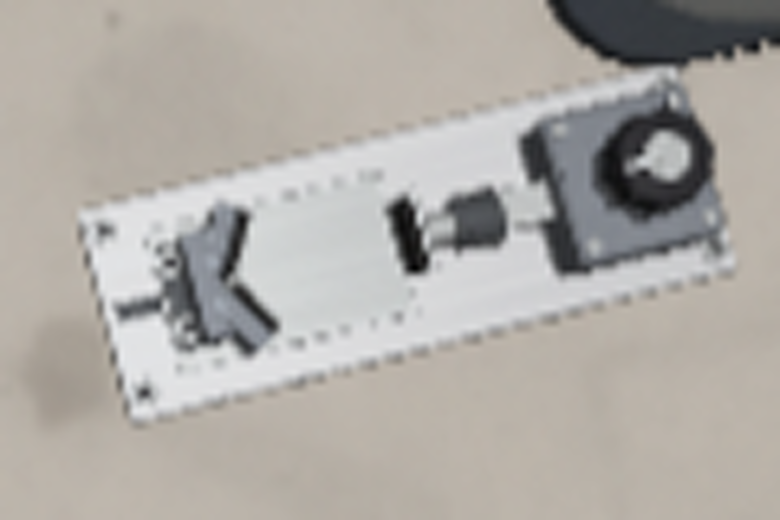

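View pics/c3.png

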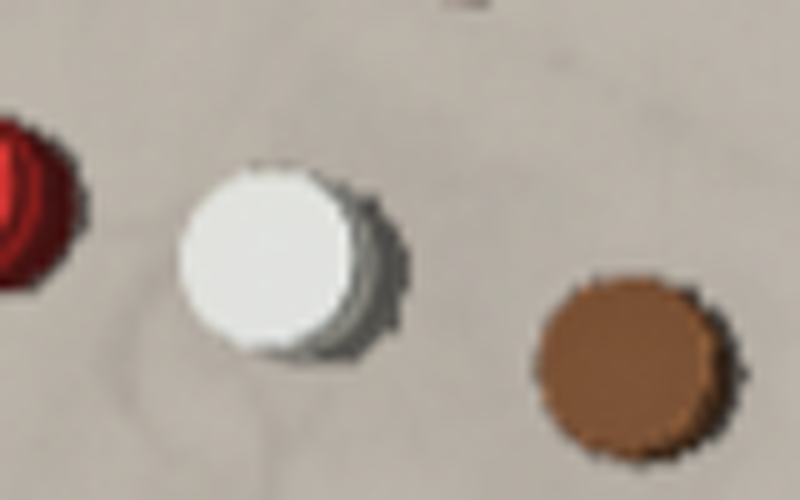

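View pics/c4.png

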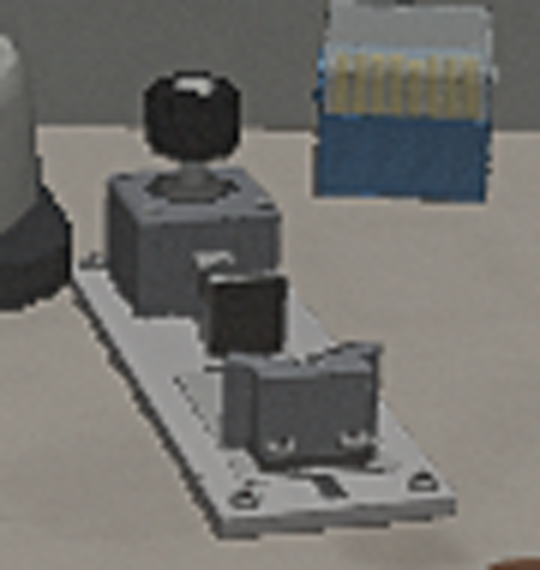

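```bash
python3 - <<'E'
from h import *
T=arm.camera_model('top');S=arm.camera_model('side')
print('jar top',atz(T,196.1,240.5,.062),'side',atz(S,320.3,263.5,.062))
P=[np.array(p)/6.5+np.array([279.6,184.6]) for p in[(80,212),(665,68),(733,270),(138,424)]]
W=np.array([atz(T,*p,.010)[:2] for p in P]);print(W)
c=W.mean(0);d=(W[0]+W[3]-W[1]-W[2]);yaw=np.arctan2(d[1],d[0]);print('c',c,'yaw deg',np.degrees(yaw),[np.linalg.norm(W[i]-W[(i+1)%4]) for i in range(4)])
x=d/np.linalg.norm(d)
k=atz(T,*(np.array([657,162])/6.5+[279.6,184.6]),.102)[:2]
print('knob',k,'pred',c-.065*x)
print('knobside',atz(S,*(np.array([196,85])/6+[239.6,139.6]),.102))
for px in[(267,172),(291,153),(310,160)]: print(atz(T,*px,.05))
print('foot',atz(T,*(np.array([400,205])/6.5+[279.6,184.6]),.05)[:2],c+.027*x)
# side plate corners
P=[np.array(p)/6+np.array([239.6,139.6]) for p in[(75,275),(222,525),(455,497)]]
print([atz(S,*p,.01)[:2] for p in P])
print('seat',c+.056*x)
for n,q in[('seat',c+.056*x)]: print(Rn.from_rotvec(arm.get_state()['tcp_rot']).as_matrix())
E
```

```text
jar top [0.51021807 0.31978531 0.062     ] side [0.51400932 0.32445116 0.062     ]
[[ 0.5731412   0.07447707]
 [ 0.63070881 -0.17177132]
 [ 0.54544545 -0.19501669]
 [ 0.48571535  0.05269211]]
c [ 0.5587527 -0.0599047] yaw deg 103.35833829657419 [np.float64(0.25288791981844444), np.float64(0.08837526108906431), np.float64(0.254808427809812), np.float64(0.09009918646943507)]
knob [ 0.57699342 -0.13975864] pred [ 0.57377034 -0.12314607]
knobside [ 0.58100692 -0.13734116  0.102     ]
[0.68840855 0.13966815 0.05      ]
[0.73950752 0.07547758 0.05      ]
[0.71981028 0.02556697 0.05      ]
foot [ 0.56888854 -0.05081379] [ 0.55251461 -0.03363521]
[array([ 0.63108447, -0.15608286]), array([0.5758128 , 0.08676248]), array([0.49020883, 0.0626473 ])]
seat [ 0.54581444 -0.00541983]
[[-3.39930101e-04 -9.71627686e-01  2.36515379e-01]
 [-1.43035270e-03  2.36515623e-01  9.71626633e-01]
 [-9.99998919e-01 -8.01526983e-06 -1.47016906e-03]]
```

```bash
cat >> h.py <<'E'
def Rdown(a): # tool x down, tool z at world angle a(deg)
    a=np.radians(a); z=np.array([np.cos(a),np.sin(a),0]);x=np.array([0,0,-1.]);return np.column_stack([x,np.cross(z,x),z])
def cur():
    s=arm.get_state();return np.array(s['ee_pos']),Rn.from_rotvec(s['tcp_rot']).as_matrix()
def rel(p,a):
    q,R=cur(); d=R.T@(np.array(p)-q); r=np.degrees(Rn.from_matrix(R.T@Rdown(a)).as_rotvec()); print('shift',np.round(d,4),'turn',np.round(r,2))
E
python3 - <<'E'
from h import *
q,R=cur();m=arm.camera_model('wrist');Rc=np.array(m['R']);c=-Rc.T@np.array(m['t'])
tc=R.T@(c-q);Rt=Rc@R  # cam from tool
print('cam pos in tool',tc,'fwd in tool',Rt[2]);np.savez('wc.npz',tc=tc,Rt=Rt)
for a in(13.4,33,193.4):
  R2=Rdown(a);c2=np.array([.511,.321,.2])+R2@tc;m2=dict(m,R=Rt@R2.T,t=-(Rt@R2.T)@c2)
  for X in([.511,.321,.062],[.511,.321,0]): print(a,proj(m2,X,True))
rel([.511,.321,.2],13.4)
E
```

```text
cam pos in tool [-0.14409358  0.06823747 -0.00058987] fwd in tool [ 9.63665864e-01 -2.67110195e-01 -4.95523381e-04]
13.4 [276.15015101 199.90408236]
13.4 [276.03991392 186.38688963]
33 [276.15015101 199.90408236]
33 [276.03991392 186.38688963]
193.4 [276.15015101 199.90408236]
193.4 [276.03991392 186.38688963]
shift [ 0.0309 -0.4206 -0.2418] turn [ 6.292e+01 -8.000e-02  5.000e-02]
```

Emit:
servo_tool(
  plan="0 -0.042 -0.024 7 0 0;0 -0.084 -0.048 14 0 0;0 -0.126 -0.072 21 0 0;0.005 -0.168 -0.096 28 0 0;0.01 -0.21 -0.12 35 0 0;0.015 -0.252 -0.145 42 0 0;0.02 -0.294 -0.169 49 0 0;0.025 -0.336 -0.193 56 0 0;0.03 -0.378 -0.218 63 0 0;0.03 -0.42 -0.242 63 0 0",
)

```text
clock: 1.15
ee_pos: [0.511, 0.3196, 0.2004]
tcp_rot: [-0.182, 1.565, 0.18]
contact_force: [1.2, 1.0, 0.3]
finger_gap: 0.0859
```

Emit:
servo_tool(
  plan="0 0 0 0 0 0;0 0 0 0 0 0;0 0 0 0 0 0;0 0 0 0 0 0;0 0 0 0 0 0;0 0 0 0 0 0;0 0 0 0 0 0;0 0 0 0 0 0;0 0 0 0 0 0;0 0 0 0 0 0",
)

```text
clock: 2.15
ee_pos: [0.5105, 0.3214, 0.2013]
tcp_rot: [-0.182, 1.563, 0.182]
contact_force: [0.7, -0.7, -0.2]
finger_gap: 0.0851
```

```bash
python3 - <<'E'
from h import *
print(cur()[0],arm.camera_model('wrist')['t'],arm.get_state()['clock'])
snap('wrist','w1.png')
m=arm.camera_model('wrist')
print(proj(m,[.511,.321,.062],True), atz(m,276,200,.062,True))
E
```

```text
[0.51045732 0.32137291 0.2012906 ] [-0.56985309  0.16045182  0.4032312 ] 2.15
[276.81625636 198.99501693] [0.51050235 0.31992968 0.062     ]
```

View pics/w1.png

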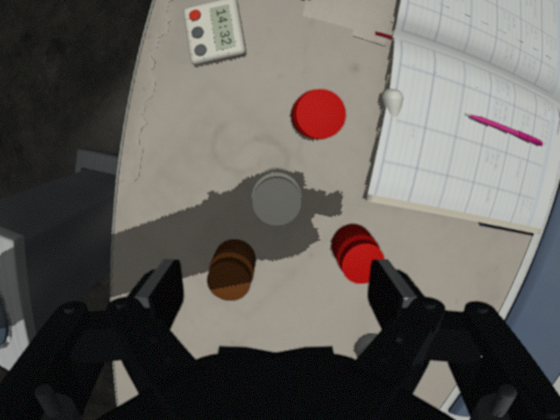

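```bash
python3 - <<'E'
from h import *
m=arm.camera_model('wrist')
for p in[(276,198.5),(361,262),(231,281),(319,114)]: print(atz(m,*p,.062,True))
p=atz(m,276,198.5,.062,True)
for z in(.1,.012): rel([p[0],p[1],z],13.4)
E
python3 -c "
import cv2;s=cv2.imread('pics/w1.png');cv2.imwrite('pics/c5.png',cv2.resize(s[150:250,210:340],None,fx=6,fy=6,interpolation=cv2.INTER_CUBIC))"
```

```text
[0.51018309 0.32127504 0.062     ]
[0.60576161 0.27873418 0.062     ]
[0.48627424 0.23007972 0.062     ]
[0.52894869 0.40317685 0.062     ]
shift [ 0.1013 -0.     -0.0003] turn [-0.09  0.   -0.01]
shift [ 1.893e-01 -1.000e-04 -3.000e-04] turn [-0.09  0.   -0.01]
```

View pics/c5.png

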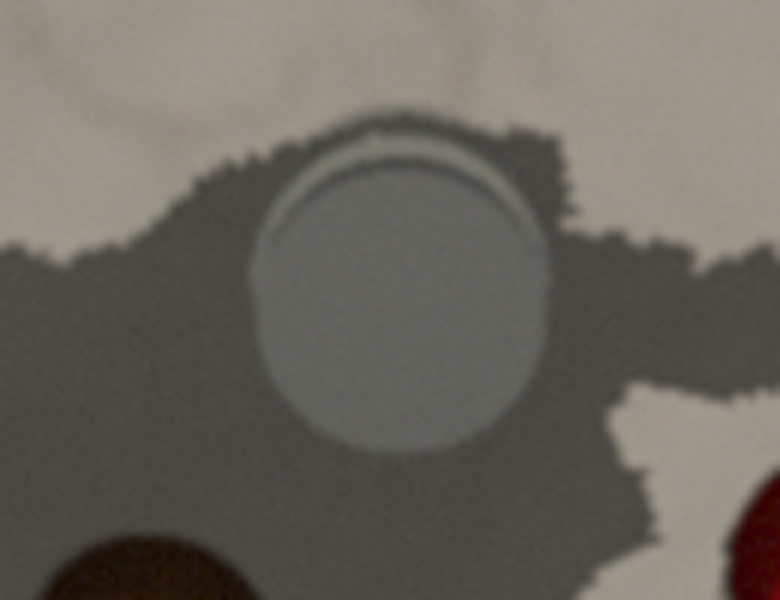

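Emit:
servo_tool(
  plan="0.02 -0.0018 0 0 0 0;0.06 -0.0018 0 0 0 0;0.1 -0.0018 0 0 0 0;0.14 -0.0018 0 0 0 0;0.165 -0.0018 0 0 0 0;0.18 -0.0018 0 0 0 0;0.187 -0.0018 0 0 0 0;0.19 -0.0018 0 0 0 0;0.19 -0.0018 0 0 0 0;0.19 -0.0018 0 0 0 0",
)

```text
clock: 3.2
ee_pos: [0.5118, 0.3202, 0.0126]
tcp_rot: [-0.181, 1.561, 0.183]
contact_force: [0.3, 0.5, -0.5]
finger_gap: 0.0857
```

Emit:
servo_tool(
  plan="0 0 0 0 0 0;0 0 0 0 0 0;0 0 0 0 0 0;0 0 0 0 0 0;0 0 0 0 0 0;0 0 0 0 0 0;0 0 0 0 0 0;0 0 0 0 0 0;0 0 0 0 0 0;0 0 0 0 0 0",
  jaw=0.03,
)

```text
clock: 4.2
ee_pos: [0.5114, 0.32, 0.0122]
tcp_rot: [-0.182, 1.562, 0.183]
contact_force: [-1.0, -1.0, 6.1]
finger_gap: 0.0464
```

Emit:
servo_tool(
  plan="-0.01 0 0 0 0 0;-0.03 0 0 0 0 0;-0.06 0 0 0 0 0;-0.09 0 0 0 0 0;-0.12 0 0 0 0 0;-0.15 0 0 0 0 0;-0.18 0 0 0 0 0;-0.2 0 0 0 0 0;-0.2 0 0 0 0 0;-0.2 0 0 0 0 0",
)

```text
clock: 5.2
ee_pos: [0.5104, 0.3194, 0.2111]
tcp_rot: [-0.182, 1.563, 0.183]
contact_force: [0.9, 0.2, -0.8]
finger_gap: 0.0464
```

```bash
python3 - <<'E'
from h import *
print(cur()[0],arm.get_state()['contact_force'],arm.get_state()['finger_gap']);rel([.56,-.10,.25],13.4)
tc=np.load('wc.npz')['tc'];Rt=np.load('wc.npz')['Rt'];m=arm.camera_model('wrist')
R2=Rdown(13.4);c2=np.array([.56,-.10,.25])+R2@tc;m2=dict(m,R=Rt@R2.T,t=-(Rt@R2.T)@c2)
for X in([.577,-.14,.1],[.5728,.0745,.01],[.485,.053,.01],[.543,0.01,.012],[.63,-.17,.01],[.56,-.1,.24],[.56,-.1,.29]): print(X,proj(m2,X,True))
E
```

```text
[0.51043471 0.31939312 0.21105733] [ 0.93084238  0.17315353 -0.75338187] 0.04637246876306529
shift [-0.039  -0.4195 -0.0484] turn [-0.08 -0.02 -0.01]
[0.577, -0.14, 0.1] [283.6145962  240.16710191]
[0.5728, 0.0745, 0.01] [321.14491288  42.11585361]
[0.485, 0.053, 0.01] [243.92176729  42.0011155 ]
[0.543, 0.01, 0.012] [283.78343945  86.55398188]
[0.63, -0.17, 0.01] [316.61541281 245.49536625]
[0.56, -0.1, 0.24] [276.61421611 258.28873698]
[0.56, -0.1, 0.29] [277.01931526 311.41927441]
```

Emit:
servo_tool(
  plan="-0.01 -0.03 -0.004 0 0 0;-0.02 -0.07 -0.009 0 0 0;-0.03 -0.115 -0.014 0 0 0;-0.039 -0.16 -0.02 0 0 0;-0.039 -0.205 -0.025 0 0 0;-0.039 -0.25 -0.03 0 0 0;-0.039 -0.295 -0.035 0 0 0;-0.039 -0.34 -0.04 0 0 0;-0.039 -0.385 -0.045 0 0 0;-0.039 -0.42 -0.048 0 0 0",
)

```text
clock: 6.2
ee_pos: [0.5595, -0.1032, 0.2485]
tcp_rot: [-0.181, 1.567, 0.18]
contact_force: [0.1, -0.2, 0.1]
finger_gap: 0.0461
```

Emit:
servo_tool(
  plan="0 0 0 0 0 0;0 0 0 0 0 0;0 0 0 0 0 0;0 0 0 0 0 0;0 0 0 0 0 0;0 0 0 0 0 0;0 0 0 0 0 0;0 0 0 0 0 0;0 0 0 0 0 0;0 0 0 0 0 0",
)

```text
clock: 7.2
ee_pos: [0.5609, -0.1002, 0.2503]
tcp_rot: [-0.182, 1.563, 0.183]
contact_force: [-0.3, -1.0, -1.0]
finger_gap: 0.0466
```

```bash
python3 - <<'E'
from h import *
print(cur()[0])
m=arm.camera_model('wrist');np.save('m2.npy',m,allow_pickle=True)
s=snap('wrist','w2.png')[:,:,::-1]
cv2.imwrite('pics/c6.png',cv2.resize(s[20:160,190:380],None,fx=4.2,fy=4.2,interpolation=cv2.INTER_CUBIC))
cv2.imwrite('pics/c7.png',cv2.resize(s[160:280,210:370],None,fx=5,fy=5,interpolation=cv2.INTER_CUBIC))
E
```

```text
[ 0.56092204 -0.10015238  0.25031011]
```

View pics/w2.png

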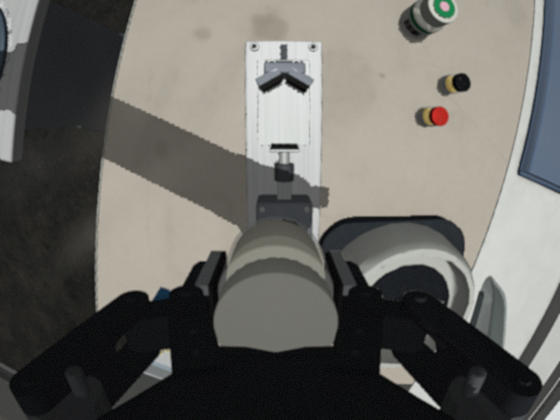

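View pics/c6.png

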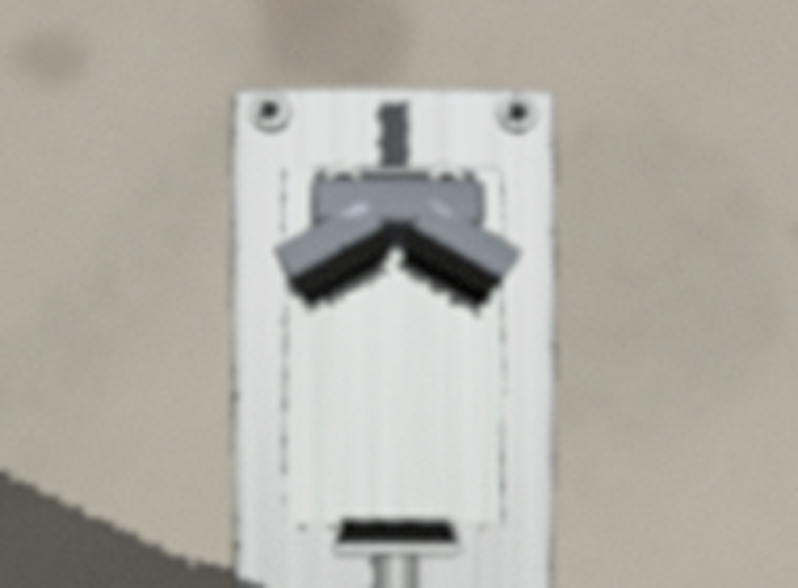

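View pics/c7.png

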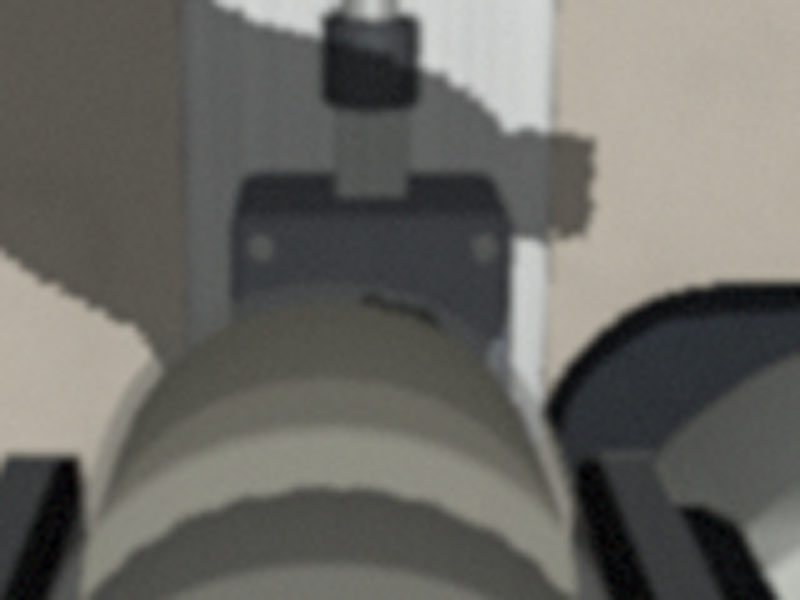

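```bash
python3 - <<'E'
from h import *
m=np.load('m2.npy',allow_pickle=True).item()
g=lambda u,v,z:atz(m,u/4.2+189.6,v/4.2+19.6,z,True)[:2]
TL,TR=g(237,92,.01),g(550,92,.01);L,Rr=g(236,580,.01),g(552,560,.01)
print(TL,TR,L,Rr,np.linalg.norm(TL-TR))
x=(TL-L);x/=np.linalg.norm(x);x2=TR-Rr;x2/=np.linalg.norm(x2);d=TR-TL
print('yaw',[np.degrees(np.arctan2(*v[::-1])) for v in(x,x2,(-d[1],d[0]))])
F=g(397,543,.05);print('foot face',F, 'foot bottom',g(396,520,.016),'L/R',np.linalg.norm(g(335,542,.05)-g(460,542,.05)))
a=np.radians(103.4);xc=np.array([np.cos(a),np.sin(a)]);mid=(TL+TR)/2
# top face line: lateral
yc=np.array([-xc[1],xc[0]])
for n,p in(('mid',mid),('F',F),('V',g(397,222,.048)),('L',L),('R',Rr),('knobTop',np.array([.577,-.1398])),('Lhouse',atz(m,262/5+209.5,246/5+159.5,.056,True)[:2]),('Rh',atz(m,484/5+209.5,246/5+159.5,.056,True)[:2])):
  print(n,p,'along',(p-mid)@xc,'lat',(p-mid)@yc)
print('seat from foot',F+.029*xc)
E
```

```text
[0.48847822 0.05310155] [0.57324351 0.07395233] [ 0.51992611 -0.08324516] [ 0.60552312 -0.05684079] 0.08729209513768713
yaw [np.float64(102.98793872784697), np.float64(103.86349708164056), np.float64(103.81940103686452)]
foot face [ 0.5599629  -0.05979479] foot bottom [ 0.55971307 -0.05610067] L/R 0.03147454114977362
mid [0.53086087 0.06352694] along 0.0 lat 0.0
F [ 0.5599629  -0.05979479] along -0.12670873619144896 lat 0.0002697979495427936
V [0.54103354 0.01974357] along -0.04494890287905081 lat 0.0002509711504308155
L [ 0.51992611 -0.08324516] along -0.1402422497355269 lat 0.04465119579617166
R [ 0.60552312 -0.05684079] along -0.134393643592516 lat -0.04473467063327049
knobTop [ 0.577  -0.1398] along -0.2084841899999182 lat 0.002237554918339888
Lhouse [ 0.5515438  -0.12742513] along -0.19054679458036544 lat 0.024132886151851208
Rh [ 0.59823186 -0.11635957] along -0.190602348710075 lat -0.02384855441606748
seat from foot [ 0.55324221 -0.03158429]
```

```bash
python3 - <<'E'
from h import *
for z in(.1,.0265):rel([.5528,-.0284,z],13.4)
E
```

```text
shift [0.1503 0.0717 0.0086] turn [-0.09  0.   -0.  ]
shift [0.2238 0.0717 0.0086] turn [-0.09  0.   -0.  ]
```

Emit:
servo_tool(
  plan="0 0.02 0.003 0 0 0;0 0.05 0.006 0 0 0;0 0.0717 0.0086 0 0 0;0.04 0.0717 0.0086 0 0 0;0.08 0.0717 0.0086 0 0 0;0.11 0.0717 0.0086 0 0 0;0.13 0.0717 0.0086 0 0 0;0.14 0.0717 0.0086 0 0 0;0.14 0.0717 0.0086 0 0 0;0.14 0.0717 0.0086 0 0 0",
)

```text
clock: 8.25
ee_pos: [0.5536, -0.0285, 0.1111]
tcp_rot: [-0.182, 1.561, 0.182]
contact_force: [-0.4, -0.4, -0.8]
finger_gap: 0.0464
```

```bash
python3 - <<'E'
from h import *
print(cur()[0])
s=snap('wrist','w3.png')[:,:,::-1]
t=snap('top','t3.png')[:,:,::-1]
cv2.imwrite('pics/c8.png',cv2.resize(t[185:265,280:400],None,fx=6.5,fy=6.5,interpolation=cv2.INTER_CUBIC))
t=snap('side','s3.png')[:,:,::-1]
cv2.imwrite('pics/c9.png',cv2.resize(t[120:235,240:340],None,fx=5,fy=5,interpolation=cv2.INTER_CUBIC))
for z in(.1,.0265):rel([.5528,-.0284,z],13.4)
E
```

```text
[ 0.55360581 -0.02853232  0.11113658]
shift [ 0.0116  0.0002 -0.001 ] turn [-0.08  0.15  0.01]
shift [ 0.0851  0.0002 -0.0011] turn [-0.08  0.15  0.01]
```

View pics/w3.png

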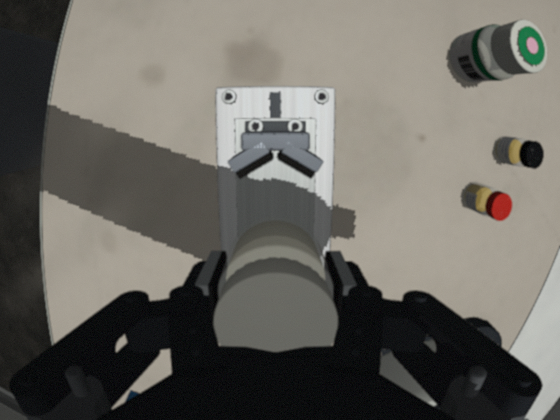

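View pics/c9.png

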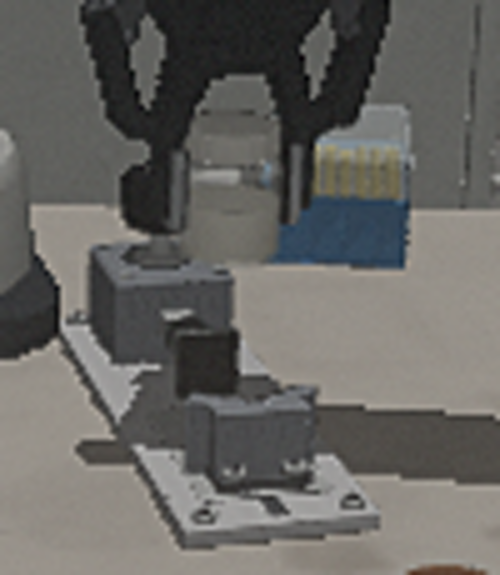

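Emit:
servo_tool(
  plan="0.01 0.002 -0.001 0 0 0;0.03 0.002 -0.001 0 0 0;0.045 0.002 -0.001 0 0 0;0.06 0.002 -0.001 0 0 0;0.07 0.002 -0.001 0 0 0;0.078 0.002 -0.001 0 0 0;0.082 0.002 -0.001 0 0 0;0.084 0.002 -0.001 0 0 0;0.085 0.002 -0.001 0 0 0;0.085 0.002 -0.001 0 0 0",
)

```text
clock: 9.4
ee_pos: [0.5516, -0.0267, 0.0256]
tcp_rot: [-0.182, 1.562, 0.182]
contact_force: [0.5, -0.1, -1.1]
finger_gap: 0.046
```

Free of contact so far; ease down about 1.5 mm and open.

Emit:
servo_tool(
  plan="0.0003 0 0 0 0 0;0.0006 0 0 0 0 0;0.0008 0 0 0 0 0;0.001 0 0 0 0 0;0.0012 0 0 0 0 0;0.0014 0 0 0 0 0;0.0014 0 0 0 0 0;0.0014 0 0 0 0 0;0.0014 0 0 0 0 0;0.0014 0 0 0 0 0",
)

```text
clock: 10.4
ee_pos: [0.5514, -0.0266, 0.0242]
tcp_rot: [-0.182, 1.563, 0.183]
contact_force: [-1.4, 1.3, 5.1]
finger_gap: 0.0462
```

Emit:
servo_tool(
  plan="0 0 0 0 0 0;0 0 0 0 0 0;0 0 0 0 0 0;0 0 0 0 0 0;0 0 0 0 0 0;0 0 0 0 0 0;0 0 0 0 0 0;0 0 0 0 0 0;0 0 0 0 0 0;0 0 0 0 0 0",
  jaw=0.075,
)

```text
clock: 11.4
ee_pos: [0.5513, -0.0266, 0.0239]
tcp_rot: [-0.182, 1.563, 0.183]
contact_force: [1.0, 0.5, 0.3]
finger_gap: 0.075
```

Emit:
servo_tool(
  plan="-0.02 0 0 0 0 0;-0.05 0 0 0 0 0;-0.08 0 0 0 0 0;-0.12 0 0 0 0 0;-0.16 0 0 0 0 0;-0.18 0 0 0 0 0;-0.2 0 0 0 0 0;-0.2 0 0 0 0 0;-0.2 0 0 0 0 0;-0.2 0 0 0 0 0",
)

```text
clock: 12.4
ee_pos: [0.5505, -0.0265, 0.2226]
tcp_rot: [-0.182, 1.565, 0.183]
contact_force: [0.4, 0.6, 0.1]
finger_gap: 0.0753
```

```bash
python3 - <<'E'
from h import *
print(cur()[0])
m=arm.camera_model('wrist');np.save('m4.npy',m,allow_pickle=True)
s=snap('wrist','w4.png')[:,:,::-1]
E
```

```text
[ 0.55046823 -0.02652256  0.22259385]
```

View pics/w4.png

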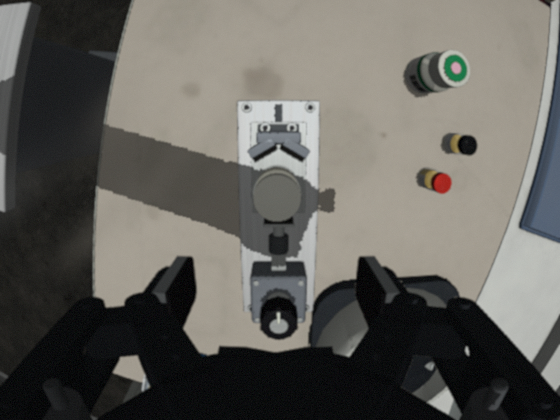

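```bash
python3 - <<'E'
from h import *
s=cv2.imread('pics/w4.png')
cv2.imwrite('pics/c10.png',cv2.resize(s[250:350,230:330],None,fx=6,fy=6,interpolation=cv2.INTER_CUBIC))
cv2.imwrite('pics/c11.png',cv2.resize(s[120:260,220:340],None,fx=4.2,fy=4.2,interpolation=cv2.INTER_CUBIC))
E
```

```text
(no output)
```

View pics/c10.png

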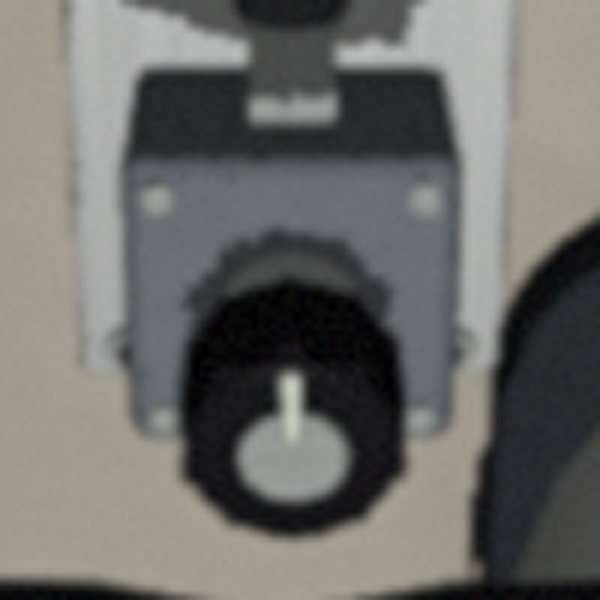

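View pics/c11.png

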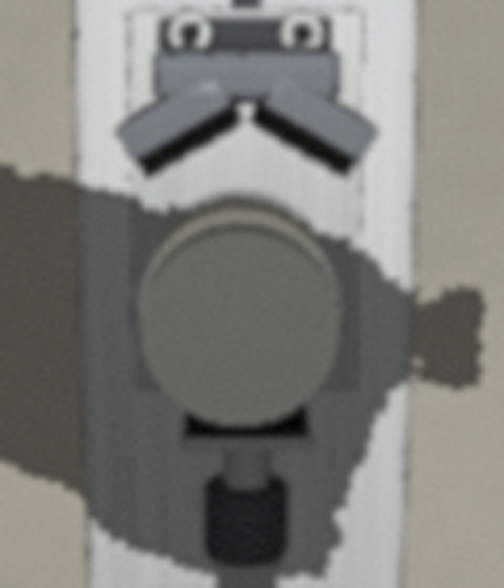

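```bash
python3 - <<'E'
from h import *
m=np.load('m4.npy',allow_pickle=True).item()
k=atz(m,294/6+229.5,456/6+249.5,.102,True);print('knob',k)
mid=np.array([.53086,.06353]);a=np.radians(103.4);xc=np.array([np.cos(a),np.sin(a)]);yc=np.array([-xc[1],xc[0]])
print('along,lat',(k[:2]-mid)@xc,(k[:2]-mid)@yc)
j=atz(m,240/4.2+219.6,326/4.2+119.6,.062,True);print('jar',j,(j[:2]-mid)@xc+.1525,(j[:2]-mid)@yc)
tip=atz(m,290/6+229.5,375/6+249.5,.102,True);print('mark dir',np.degrees(np.arctan2(tip[1]-k[1],tip[0]-k[0])))
# centrifuge edge
for p in[(505,330),(475,540)]:print(atz(m,p[0]/6+229.5,p[1]/6+249.5,.03,True))
# view candidates: camera from past the knob
print(arm.get_state()['joint_positions'])
E
```

```text
knob [ 0.58073742 -0.14589403  0.102     ]
along,lat -0.21528163588906263 1.4033526152160341e-05
jar [ 0.55140807 -0.03016652  0.062     ] 0.05659231077682125 0.0017253109639922422
mark dir 105.84788981852928
[ 0.6274639  -0.15615942  0.03      ]
[ 0.63664473 -0.20988616  0.03      ]
[-0.42155373  0.29195576  0.48754017  1.86186904 -0.1577137   1.02835203
  0.36302442]
```

```bash
python3 - <<'E'
from h import *
rel([.5809,-.1464,.2],13.4)
E
```

```text
shift [ 0.0225 -0.1236  0.002 ] turn [-0.08 -0.15 -0.02]
```

Emit:
servo_tool(
  plan="0 -0.012 0 -8 0 0;0 -0.025 0 -16 0 0;0 -0.038 0 -24 0 0;0 -0.052 0 -32 0 0;0 -0.066 0 -40 0 0;0 -0.08 0.001 -48 0 0;0.005 -0.092 0.001 -56 0 0;0.01 -0.105 0.002 -64 0 0;0.015 -0.115 0.002 -72 0 0;0.0225 -0.1236 0.002 -80 0 0",
  jaw=0.06,
)

```text
clock: 13.45
ee_pos: [0.5815, -0.1472, 0.2]
tcp_rot: [-1.254, 1.18, 1.257]
contact_force: [0.5, -0.3, 0.3]
finger_gap: 0.0599
```

Emit:
servo_tool(
  plan="0 0 0 -8 0 0;0 0 0 -16 0 0;0 0 0 -24 0 0;0 0 0 -32 0 0;0 0 0 -38 0 0;0 0 0 -38 0 0;0 0 0 -38 0 0;0 0 0 -38 0 0;0 0 0 -38 0 0;0 0 0 -38 0 0",
)

```text
clock: 14.45
ee_pos: [0.5818, -0.1463, 0.2013]
tcp_rot: [-1.717, 0.777, 1.717]
contact_force: [-0.6, 0.6, -0.2]
finger_gap: 0.06
```

```bash
python3 - <<'E'
from h import *
s=arm.get_state();print(cur()[0],s['joint_positions'],s['moment'],s['clock']);q,R=cur();print(R.round(3))
snap('wrist','w5.png')
t=snap('top','t5.png')[:,:,::-1]
cv2.imwrite('pics/c12.png',cv2.resize(t[95:265,280:450],None,fx=3.5,fy=3.5,interpolation=cv2.INTER_CUBIC))
t=snap('side','s5.png')[:,:,::-1]
cv2.imwrite('pics/c13.png',cv2.resize(t[60:235,150:340],None,fx=3.4,fy=3.4,interpolation=cv2.INTER_CUBIC))
a=np.degrees(np.arctan2(R[1,2],R[0,2]));print(a)
for z in(.1,.066):rel([.5809,-.1464,z],a)
m=arm.camera_model('wrist');print(proj(m,[.5809,-.1464,.102],True))
E
```

```text
[ 0.58176544 -0.14633788  0.2012874 ] [ 0.09041165  0.37246588  0.11184772  1.75912376 -0.04794504  1.01278752
  2.51163345] [0.02545051 0.00504762 0.04368602] 14.45
[[-0.    -0.751 -0.66 ]
 [ 0.    -0.66   0.751]
 [-1.     0.     0.   ]]
131.29779841026476
shift [0.1014 0.0007 0.0006] turn [0.01 0.   0.01]
shift [0.1354 0.0007 0.0006] turn [0.01 0.   0.01]
[275.88219181 211.1588972 ]
```

View pics/w5.png

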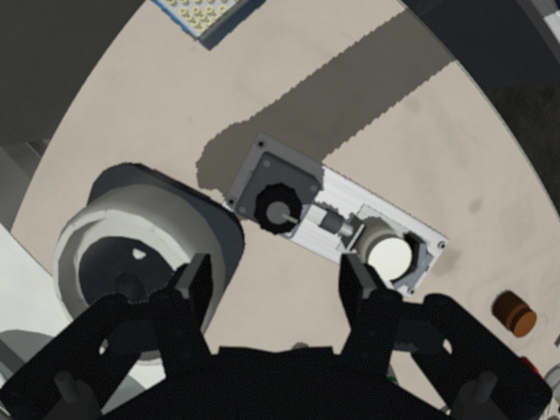

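View pics/c13.png

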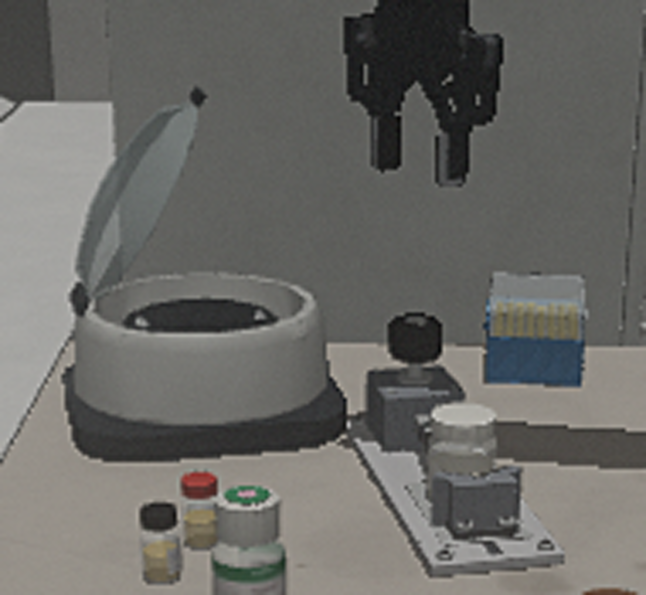

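```bash
python3 - <<'E'
from h import *
s=cv2.imread('pics/w5.png')
cv2.imwrite('pics/c14.png',cv2.resize(s[165:255,230:330],None,fx=6,fy=6,interpolation=cv2.INTER_CUBIC))
E
```

```text
(no output)
```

View pics/c14.png

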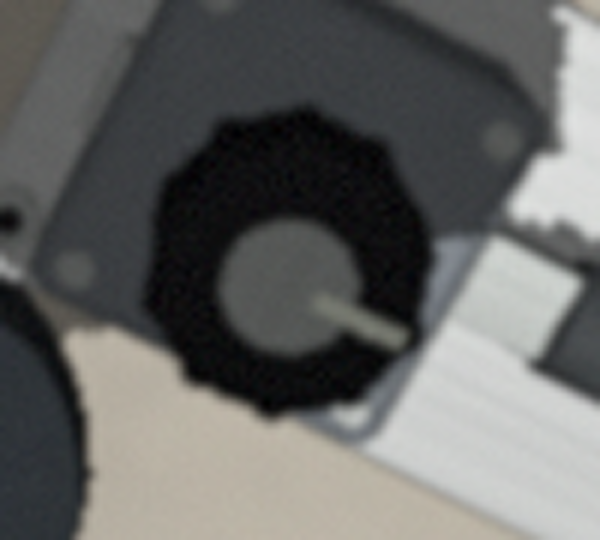

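```bash
python3 - <<'E'
from h import *
m=arm.camera_model('wrist')
c=atz(m,289/6+229.5,287/6+164.5,.102,True);t=atz(m,410/6+229.5,338/6+164.5,.102,True)
print(c,np.degrees(np.arctan2(*(t-c)[1::-1])))
a=131.298
rel([c[0],c[1],.066],a)
ms=[arm.get_state()['moment'] for _ in range(3)];print(ms)
print(atz(m,388,246,.062,True))
E
```

```text
[ 0.58069536 -0.14473066  0.102     ] 107.68423964747504
shift [ 0.1354 -0.0003  0.002 ] turn [0.01 0.   0.01]
[array([-0.0122025 , -0.01842918, -0.00179139]), array([-0.0122025 , -0.01842918, -0.00179139]), array([-0.0122025 , -0.01842918, -0.00179139])]
[ 0.54341466 -0.03333279  0.062     ]
```

Emit:
servo_tool(
  plan="0.02 0 0.001 0 0 0;0.05 0 0.0015 0 0 0;0.08 0 0.0015 0 0 0;0.1 0 0.0015 0 0 0;0.115 0 0.0015 0 0 0;0.125 0 0.0015 0 0 0;0.132 0 0.0015 0 0 0;0.135 0 0.0015 0 0 0;0.135 0 0.0015 0 0 0;0.135 0 0.0015 0 0 0",
)

```text
clock: 15.6
ee_pos: [0.5813, -0.1455, 0.0671]
tcp_rot: [-1.719, 0.777, 1.716]
contact_force: [0.1, -0.1, 0.1]
finger_gap: 0.0603
```

Emit:
servo_tool(
  plan="0 0 0 0 0 0;0 0 0 0 0 0;0 0 0 0 0 0;0 0 0 0 0 0;0 0 0 0 0 0;0 0 0 0 0 0;0 0 0 0 0 0;0 0 0 0 0 0;0 0 0 0 0 0;0 0 0 0 0 0",
  jaw=0.02,
)

```text
clock: 16.6
ee_pos: [0.5807, -0.1449, 0.0673]
tcp_rot: [-1.717, 0.776, 1.718]
contact_force: [-3.0, 1.2, 5.4]
finger_gap: 0.0357
```

```bash
python3 - <<'E'
from h import *
s=arm.get_state();print(s['contact_force'],s['moment'],s['tau'],s['joint_positions'])
E
```

```text
[-3.02816765  1.24453223  5.40279109] [ 0.27456064  0.5332999  -0.05562183] [  0.37443479 -45.14344454   2.07971826 -17.60341287   0.22102637
  -0.78499373   0.05419237] [ 0.10583109  0.53029011  0.09180308  1.86947024 -0.06961903  0.74511344
  2.52810559]
```

Emit:
servo_tool(
  plan="0 0 0 3 0 0;0 0 0 9 0 0;0 0 0 16 0 0;0 0 0 23 0 0;0 0 0 30 0 0;0 0 0 37 0 0;0 0 0 44 0 0;0 0 0 50 0 0;0 0 0 53 0 0;0 0 0 55 0 0",
)

```text
clock: 17.6
ee_pos: [0.5806, -0.1442, 0.0673]
tcp_rot: [-1.03, 1.312, 1.033]
contact_force: [-3.5, 2.1, 5.5]
finger_gap: 0.0358
```

```bash
cat > r.py <<'E'
from h import *
s=arm.get_state();q,R=cur();a=np.degrees(np.arctan2(R[1,2],R[0,2]))
print('yaw',a.round(2),'F',s['contact_force'].round(2),'M',s['moment'].round(3),'tau',s['tau'].round(3)[4:],'j7',s['joint_positions'][6].round(3),s['clock'],q.round(4))
E
python3 r.py
```

```text
yaw 76.32 F [-3.54  2.14  5.55] M [0.472 0.6   0.211] tau [ 0.104 -1.066 -0.026] j7 1.74 17.6 [ 0.5806 -0.1442  0.0673]
```

Emit:
servo_tool(
  plan="0 0 0 1.5 0 0;0 0 0 3 0 0;0 0 0 4.5 0 0;0 0 0 6 0 0;0 0 0 7.5 0 0;0 0 0 9 0 0;0 0 0 10.5 0 0;0 0 0 12 0 0;0 0 0 13.5 0 0;0 0 0 15 0 0",
)

```text
clock: 18.6
ee_pos: [0.5806, -0.1441, 0.0673]
tcp_rot: [-0.832, 1.405, 0.835]
contact_force: [-3.5, 2.4, 6.6]
finger_gap: 0.0356
```

```bash
python3 r.py
```

```text
yaw 61.35 F [-3.51  2.45  6.64] M [0.553 0.558 0.215] tau [ 0.142 -1.092 -0.023] j7 1.528 18.6 [ 0.5806 -0.1441  0.0673]
```

Emit:
servo_tool(
  plan="0 0 0 1.5 0 0;0 0 0 3 0 0;0 0 0 4.5 0 0;0 0 0 6 0 0;0 0 0 7.5 0 0;0 0 0 9 0 0;0 0 0 10.5 0 0;0 0 0 12 0 0;0 0 0 13.5 0 0;0 0 0 15 0 0",
)

```text
clock: 19.6
ee_pos: [0.5807, -0.1439, 0.0673]
tcp_rot: [-0.63, 1.476, 0.634]
contact_force: [-3.1, 2.9, 6.8]
finger_gap: 0.0357
```

```bash
python3 r.py
```

```text
yaw 46.36 F [-3.07  2.9   6.84] M [0.59  0.539 0.199] tau [ 0.165 -1.097 -0.023] j7 1.316 19.6 [ 0.5807 -0.1439  0.0673]
```

Emit:
servo_tool(
  plan="0 0 0 1.5 0 0;0 0 0 3 0 0;0 0 0 4.5 0 0;0 0 0 6 0 0;0 0 0 7.5 0 0;0 0 0 9 0 0;0 0 0 10.5 0 0;0 0 0 12 0 0;0 0 0 13.5 0 0;0 0 0 15 0 0",
)

```text
clock: 20.6
ee_pos: [0.5809, -0.1438, 0.0673]
tcp_rot: [-0.427, 1.527, 0.431]
contact_force: [-2.3, 3.8, 7.5]
finger_gap: 0.0355
```

```bash
python3 r.py
```

```text
yaw 31.38 F [-2.25  3.77  7.51] M [0.64  0.505 0.194] tau [ 0.186 -1.08  -0.023] j7 1.105 20.6 [ 0.5809 -0.1438  0.0673]
```

Emit:
servo_tool(
  plan="0 0 0 1.5 0 0;0 0 0 3 0 0;0 0 0 4.5 0 0;0 0 0 6 0 0;0 0 0 7.5 0 0;0 0 0 9 0 0;0 0 0 10.5 0 0;0 0 0 12 0 0;0 0 0 13.5 0 0;0 0 0 15 0 0",
)

```text
clock: 21.6
ee_pos: [0.5811, -0.1438, 0.0673]
tcp_rot: [-0.222, 1.559, 0.226]
contact_force: [-2.1, 2.6, 6.7]
finger_gap: 0.0355
```

```bash
python3 r.py
```

```text
yaw 16.38 F [-2.15  2.64  6.69] M [0.642 0.38  0.224] tau [ 0.205 -1.041 -0.022] j7 0.894 21.6 [ 0.5811 -0.1438  0.0673]
```

Emit:
servo_tool(
  plan="0 0 0 1.5 0 0;0 0 0 3 0 0;0 0 0 4.5 0 0;0 0 0 6 0 0;0 0 0 7.5 0 0;0 0 0 9 0 0;0 0 0 10.5 0 0;0 0 0 12 0 0;0 0 0 13.5 0 0;0 0 0 15 0 0",
)

```text
clock: 22.6
ee_pos: [0.5813, -0.1437, 0.0673]
tcp_rot: [-0.017, 1.57, 0.021]
contact_force: [-0.7, 3.7, 6.3]
finger_gap: 0.0358
```

```bash
python3 r.py
```

```text
yaw 1.38 F [-0.75  3.74  6.29] M [0.643 0.358 0.144] tau [ 0.22  -0.985 -0.022] j7 0.683 22.6 [ 0.5813 -0.1437  0.0673]
```

Emit:
servo_tool(
  plan="0 0 0 1.5 0 0;0 0 0 3 0 0;0 0 0 4.5 0 0;0 0 0 6 0 0;0 0 0 7.5 0 0;0 0 0 9 0 0;0 0 0 10.5 0 0;0 0 0 12 0 0;0 0 0 13.5 0 0;0 0 0 15 0 0",
)

```text
clock: 23.6
ee_pos: [0.5815, -0.1437, 0.0673]
tcp_rot: [0.189, 1.562, -0.184]
contact_force: [-1.8, 3.5, 6.4]
finger_gap: 0.0359
```

```bash
python3 r.py; python3 - <<'E'
from h import *
m=arm.camera_model('wrist');np.save('m6.npy',m,allow_pickle=True)
snap('wrist','w6.png');t=snap('side','s6.png')[:,:,::-1]
cv2.imwrite('pics/c15.png',cv2.resize(t[140:235,230:330],None,fx=6,fy=6,interpolation=cv2.INTER_CUBIC))
E
python3 r.py
```

```text
yaw -13.6 F [-1.76  3.55  6.37] M [0.615 0.288 0.195] tau [ 0.227 -0.914 -0.022] j7 0.472 23.6 [ 0.5815 -0.1437  0.0673]
yaw -13.62 F [-1.68  3.01  7.73] M [ 0.647  0.25  -0.038] tau [ 0.355 -0.931 -0.004] j7 0.472 23.7 [ 0.5814 -0.1437  0.0673]
```

View pics/w6.png

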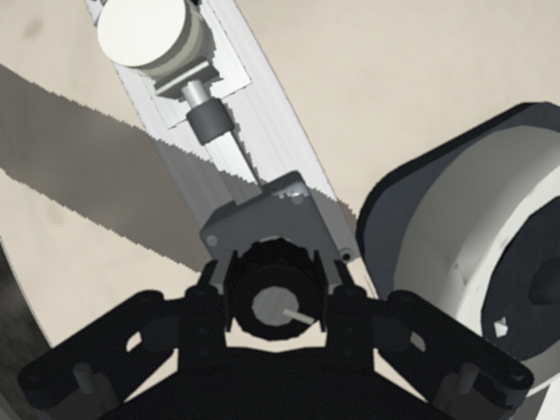

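View pics/c15.png

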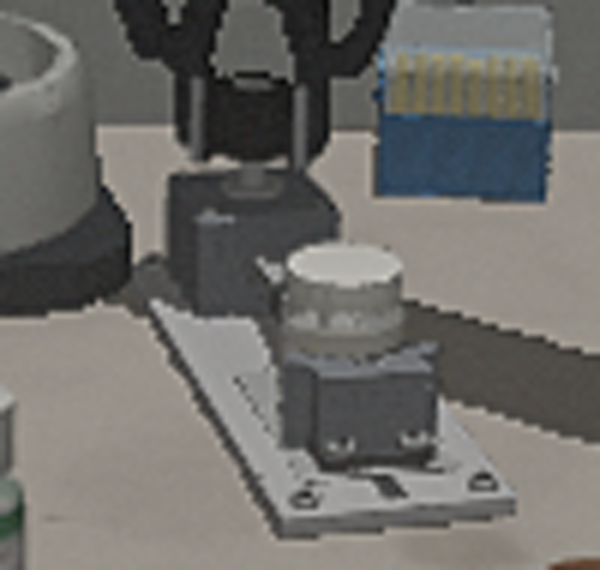

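Emit:
servo_tool(
  plan="0 0 0 1.5 0 0;0 0 0 3 0 0;0 0 0 4.5 0 0;0 0 0 6 0 0;0 0 0 7.5 0 0;0 0 0 9 0 0;0 0 0 10.5 0 0;0 0 0 12 0 0;0 0 0 13.5 0 0;0 0 0 15 0 0",
)

```text
clock: 24.7
ee_pos: [0.5816, -0.1438, 0.0673]
tcp_rot: [0.394, 1.535, -0.389]
contact_force: [-1.8, 3.6, 6.8]
finger_gap: 0.0359
```

```bash
python3 r.py
```

```text
yaw -28.61 F [-1.83  3.64  6.84] M [0.58  0.216 0.202] tau [ 0.226 -0.835 -0.021] j7 0.261 24.7 [ 0.5816 -0.1438  0.0673]
```

Emit:
servo_tool(
  plan="0 0 0 1.5 0 0;0 0 0 3 0 0;0 0 0 4.5 0 0;0 0 0 6 0 0;0 0 0 7.5 0 0;0 0 0 9 0 0;0 0 0 10.5 0 0;0 0 0 12 0 0;0 0 0 13.5 0 0;0 0 0 15 0 0",
)

```text
clock: 25.7
ee_pos: [0.5818, -0.1439, 0.0673]
tcp_rot: [0.597, 1.487, -0.593]
contact_force: [-1.4, 2.9, 6.0]
finger_gap: 0.0355
```

```bash
python3 r.py
```

```text
yaw -43.58 F [-1.42  2.86  6.03] M [0.521 0.164 0.32 ] tau [ 0.145 -0.742 -0.115] j7 0.049 25.7 [ 0.5818 -0.1439  0.0673]
```

Emit:
servo_tool(
  plan="0 0 0 1.5 0 0;0 0 0 3 0 0;0 0 0 4.5 0 0;0 0 0 6 0 0;0 0 0 7.5 0 0;0 0 0 9 0 0;0 0 0 10.5 0 0;0 0 0 12 0 0;0 0 0 13.5 0 0;0 0 0 15 0 0",
)

```text
clock: 26.7
ee_pos: [0.5819, -0.1441, 0.0673]
tcp_rot: [0.798, 1.42, -0.794]
contact_force: [-1.9, 4.6, 5.6]
finger_gap: 0.0357
```

```bash
python3 r.py
```

```text
yaw -58.58 F [-1.89  4.55  5.58] M [0.412 0.121 0.307] tau [ 0.12  -0.652 -0.12 ] j7 -0.165 26.7 [ 0.5819 -0.1441  0.0673]
```

Emit:
servo_tool(
  plan="0 0 0 1.5 0 0;0 0 0 3 0 0;0 0 0 4.5 0 0;0 0 0 6 0 0;0 0 0 7.5 0 0;0 0 0 9 0 0;0 0 0 10.5 0 0;0 0 0 12 0 0;0 0 0 13.5 0 0;0 0 0 15 0 0",
)

```text
clock: 27.7
ee_pos: [0.582, -0.1443, 0.0673]
tcp_rot: [0.997, 1.331, -0.994]
contact_force: [0.0, 2.3, 5.4]
finger_gap: 0.0358
```

```bash
python3 r.py
```

```text
yaw -73.58 F [0.01 2.34 5.35] M [0.434 0.068 0.287] tau [ 0.086 -0.566 -0.125] j7 -0.381 27.7 [ 0.582  -0.1443  0.0673]
```

Emit:
servo_tool(
  plan="0 0 0 3 0 0;0 0 0 6 0 0;0 0 0 9 0 0;0 0 0 12 0 0;0 0 0 15 0 0;0 0 0 18 0 0;0 0 0 21 0 0;0 0 0 24 0 0;0 0 0 27 0 0;0 0 0 30 0 0",
)

```text
clock: 28.7
ee_pos: [0.5819, -0.1447, 0.0673]
tcp_rot: [1.384, 1.087, -1.381]
contact_force: [0.1, 1.7, 5.0]
finger_gap: 0.0358
```

```bash
python3 r.py
```

```text
yaw -103.64 F [0.11 1.73 5.03] M [0.26  0.107 0.33 ] tau [ 0.005 -0.45   0.051] j7 -0.823 28.7 [ 0.5819 -0.1447  0.0673]
```

Emit:
servo_tool(
  plan="0 0 0 2 0 0;0 0 0 4 0 0;0 0 0 6 0 0;0 0 0 8 0 0;0 0 0 10 0 0;0 0 0 12 0 0;0 0 0 14 0 0;0 0 0 16 0 0;0 0 0 18 0 0;0 0 0 20 0 0",
)

```text
clock: 29.7
ee_pos: [0.5818, -0.1449, 0.0673]
tcp_rot: [1.628, 0.872, -1.625]
contact_force: [-0.6, 1.1, 5.6]
finger_gap: 0.0359
```

```bash
python3 r.py;  python3 - <<'E'
from h import *
a=snap('wrist','w7.png')[:,:,::-1]
b=cv2.imread('pics/w6.png')
cv2.imwrite('pics/c16.png',np.hstack([cv2.resize(i[230:350,210:340],None,fx=3,fy=3,interpolation=cv2.INTER_CUBIC) for i in(b,a)]))
E
python3 r.py
```

```text
yaw -123.61 F [-0.6   1.1   5.58] M [0.178 0.161 0.304] tau [-0.118 -0.373 -0.063] j7 -1.134 29.7 [ 0.5818 -0.1449  0.0673]
yaw -123.69 F [-0.96  2.06  6.07] M [0.256 0.153 0.103] tau [-0.027 -0.426 -0.227] j7 -1.135 29.75 [ 0.5818 -0.1449  0.0673]
```

View pics/c16.png

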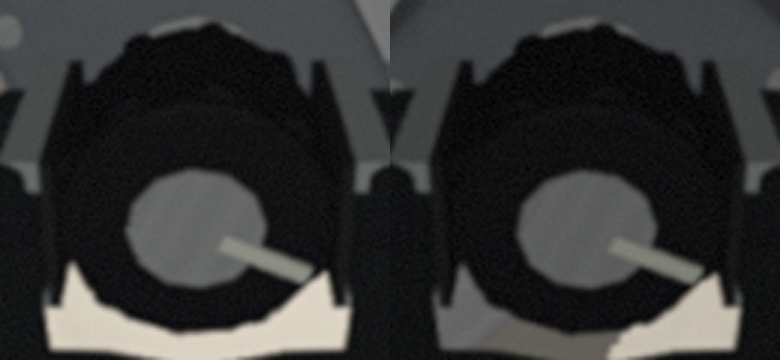

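View pics/w7.png

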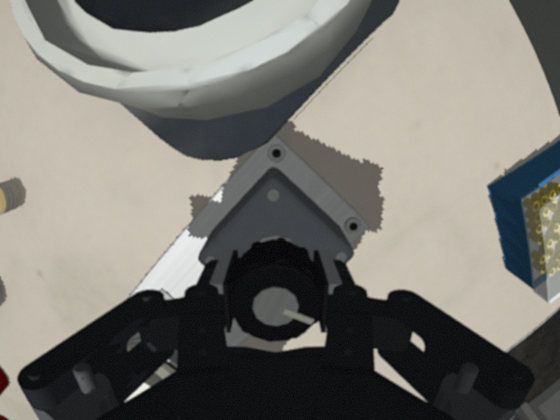

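Emit:
servo_tool(
  plan="0 0 0 1 0 0;0 0 0 2 0 0;0 0 0 2.5 0 0;0 0 0 2.5 0 0;0 0 0 2.5 0 0;0 0 0 2.5 0 0;0 0 0 2.5 0 0;0 0 0 2.5 0 0;0 0 0 2.5 0 0;0 0 0 2.5 0 0",
)

```text
clock: 30.75
ee_pos: [0.5818, -0.1449, 0.0673]
tcp_rot: [1.657, 0.843, -1.654]
contact_force: [-1.0, 1.8, 6.2]
finger_gap: 0.0355
```

Emit:
servo_tool(
  plan="0 0 0 0 0 0;0 0 0 0 0 0;0 0 0 0 0 0;0 0 0 0 0 0;0 0 0 0 0 0;0 0 0 0 0 0;0 0 0 0 0 0;0 0 0 0 0 0;0 0 0 0 0 0;0 0 0 0 0 0",
  jaw=0.06,
)

```text
clock: 31.75
ee_pos: [0.5808, -0.1453, 0.0663]
tcp_rot: [1.657, 0.841, -1.657]
contact_force: [0.0, 0.3, -0.0]
finger_gap: 0.0599
```

Emit:
servo_tool(
  plan="-0.01 0 0 0 0 0;-0.03 0 0 0 0 0;-0.06 0 0 0 0 0;-0.09 0 0 0 0 0;-0.12 0 0 0 0 0;-0.14 0 0 0 0 0;-0.15 0 0 0 0 0;-0.15 0 0 0 0 0;-0.15 0 0 0 0 0;-0.15 0 0 0 0 0",
)

```text
clock: 32.75
ee_pos: [0.5802, -0.1449, 0.215]
tcp_rot: [1.656, 0.843, -1.659]
contact_force: [-0.1, 0.2, -0.6]
finger_gap: 0.0601
```

```bash
python3 r.py;  python3 - <<'E'
from h import *
m=arm.camera_model('wrist');np.save('m8.npy',m,allow_pickle=True)
snap('wrist','w8.png')
t=snap('side','s8.png')[:,:,::-1]
cv2.imwrite('pics/c17.png',cv2.resize(t[130:250,200:340],None,fx=5,fy=5,interpolation=cv2.INTER_CUBIC))
E
```

```text
yaw -126.18 F [-0.13  0.2  -0.62] M [ 0.013 -0.022  0.036] tau [ 0.018 -0.     0.001] j7 -1.393 32.75 [ 0.5802 -0.1449  0.215 ]
```

View pics/w8.png

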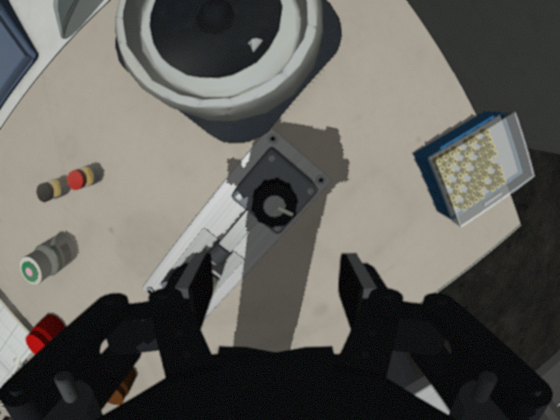

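View pics/c17.png

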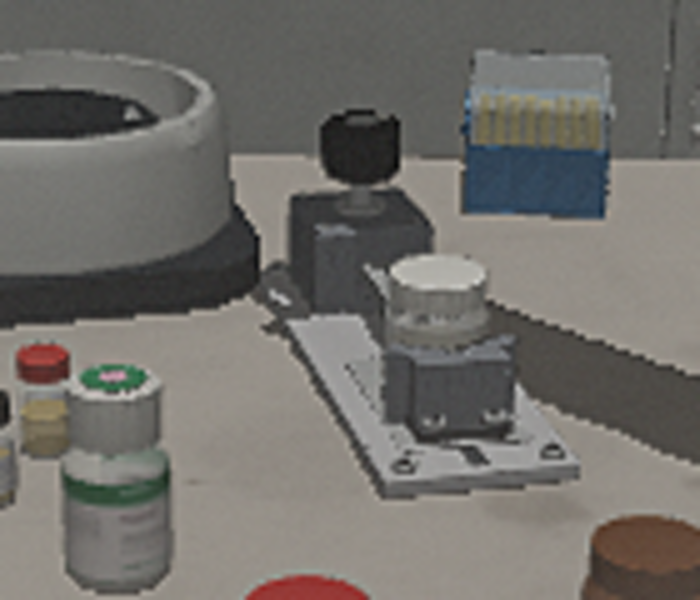

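```bash
python3 - <<'E'
import cv2;s=cv2.imread('pics/w8.png')
cv2.imwrite('pics/c18.png',cv2.resize(s[160:250,230:330],None,fx=6,fy=6,interpolation=cv2.INTER_CUBIC))
E
```

```text
(no output)
```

View pics/c18.png

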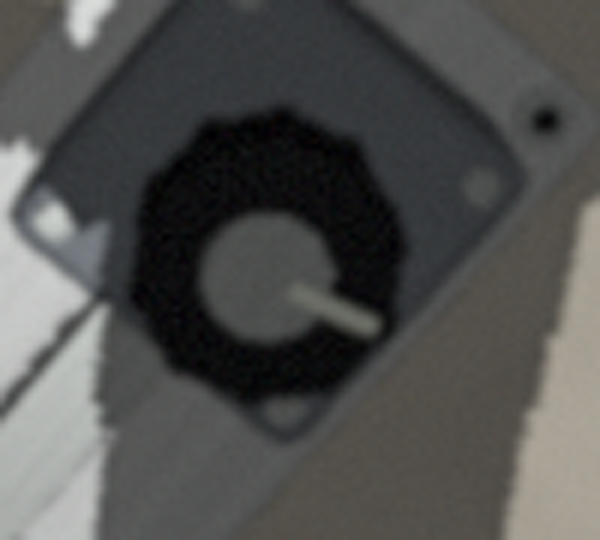

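```bash
python3 -c "
from rig import arm
print(arm.close_job())"
```

```text
the job is handed in; nothing more can be done
None
```

I stood the white-capped clear jar on the stop's sole between foot and V and let it go. Then I turned the knob clockwise in a single grip, felt for the touch, added a quarter turn, backed off and handed the job in at about 33 s. No verdict was reported.

**Touch:** The closing moment stepped from about 0.20 to about 0.31 N m between 160° and 175° of turn. I took the middle (about 167°) as the touch and stopped 90° past it, at about 257.5°. So the quarter turn is good to about ±7.5°, against the allowed ±25°.

**Last checks:**
- The knob's index mark had not slipped in the fingers, and it did not spring back when I let go.
- The final side view shows the jar upright in the V. The vials and bottle look undisturbed, but I did not re-measure them.

**What disagreed or stayed unmeasured:**
- The top and side cameras differed by 4–12 mm on positions, so I worked from the wrist camera.
- Single moment readings scattered by about 0.03 N m.
- The torque at the last arm joint confirmed the step. Its later values jumped with speed, so I did not use them for the final angle.
- The pinch force itself was not measured directly.

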